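# Rake the marble chips into one layer

## Task

Six rinsed marble chips lie heaped at the far end of the blue drying tray, two of them on top of the other four. Pick up the small rake and with it draw the upper two towards you, off the lower ones, so that they drop into the empty near end and lie flat on the tray's floor: one even layer. Do not touch these two with the fingers, and at the end stand the rake back on the counter on its tines and foot.

Things in the scene. Friction and masses are not known exactly. Their poses are not given: they have to be found in the camera images.
- rake: hand rake, 195 mm, 120 g, level on its tines and a wire foot. Origin on the counter below the middle of its black rubber grip (bar along x, 60 mm long, 16 wide, 16 high, its centre 50 mm up); +x points to the head, z up. Head at x = +90 mm, 87 mm wide along y: seven steel tines 5 mm thick, 44 mm long, down to z = 0. Foot at x = -88 mm, 46 mm wide, also down to z = 0.
- tray: fixed blue tray, inside 156 x 92 mm, walls 4 mm. Origin: centre of its underside, on the counter; floor at z = 4 mm, rim at 26. +x runs along it to the heaped end, away from the robot within 0.3 rad. Four loose lower chips in two rows fill x = +78 to -2 mm, tops at z = 24; x = -2 to -78 is empty. Upper chips: middles at about x = +36, y = 23 and -23, tops at z = 44; free room behind them.
- upper_left: white marble chip, broken stone 38 x 38 x 20 mm, about 70 g, flat upper and lower faces; origin at its middle. At the start it is the left (+y) of the two that lie side by side on top of four others like it (seen along the tray's +x).
- upper_right: white marble chip, broken stone 38 x 38 x 20 mm, about 70 g, flat upper and lower faces; origin at its middle. At the start it is the right (-y) of the two that lie side by side on top of four others like it (seen along the tray's +x).
There are look-alikes about, which are no part of the job. Leave any pink look-alike of the upper_left alone.

How it is judged (in metres and radians):
On the way, in this order (a step that is already met when the one before it is completed fails the run):
1. the rake is lifted off the counter (height (world z) of rake above 0.025 m), for 0.1 s.
2. the rake pushes an upper chip ((contact force between rake and upper_left above 0.05 N or contact force between rake and upper_right above 0.05 N)), for 0.03 s.
At the end, for the whole second after the job is handed in: Both upper chips rest flat on the tray's floor (middles less than 20 mm above the counter, 14 mm when flat; in the near half of the inside of the tray, at rest), and the rake stands at rest on the counter on its tines and foot, upright within 10 degrees (z of each of upper_left, upper_right in the frame of tray below 0.02 m and x of upper_left in the frame of tray between -0.078 and 0 m and y of upper_left in the frame of tray between -0.046 and 0.046 m and linear speed of each of upper_left, upper_right, rake below 0.02 m/s and x of upper_right in the frame of tray between -0.078 and 0 m and y of upper_right in the frame of tray between -0.046 and 0.046 m and height (world z) of rake below 0.01 m and angle between rake's own z axis and vertical below 0.17 rad); the robot touches nothing.
It fails at once if the fingers touch one of the two upper chips (contact force between the fingers and upper_left above 0.5 N or contact force between the fingers and upper_right above 0.5 N).
It also fails if it takes over 48 s, if anything falls off the work surface, if the arm or the gripper's body presses on something with over 40 N, if the wrist force passes 120 N, or if a joint passes its speed limit or range.

## Robot

A 6-joint arm with a two-finger parallel gripper is mounted at the origin on a cart in front of the work surface, level with it; the furniture and walls round the work are solid. World frame = base frame: x ahead of the robot, y to its left, z up, the work surface at z = 0. Lengths are in m, angles in degrees, forces in N, time in s.
With the tool pointing down it reaches from about 0.325 to 0.85 m from the base axis. Payload 15.5 kg.
Tool frame: the origin (TCP) lies at the very end of the fingers, on their centre line; the grasp point (between the pads) lies arm.grip_depth behind it (arm.grip_depth is the distance from the TCP to the grasp point, in m); z points along the fingers, y is the direction in which the jaws open and shut (so a half turn about z gives the same grasp; the last joint's range is limited). The gripper opens to 91 mm and grips with 3 to 60 N. Pads are 32 mm wide; open, the fingers measure 118 mm over their backs; the gripper's body (76 mm by 178 mm) begins 60 mm behind the grasp point.
Start: joints at [68.096, 28.281, 77.091, -0, 74.628, -5.472], TCP at [0.177, 0.599, 0.214] pointing down, gripper open.
Joint ranges: [-166.48, 166.48], [-47.26, 123.95], [12.59, 153.08], [-70.14, 250.14], [6.76, 159.57], [-176.63, 176.63]. Speed limits (degrees/s): [108.29, 108.29, 147.25, 172.46, 172.46, 172.46].

## Interface

Orientations are given as a 3x3 rotation matrix whose columns are the frame's x, y, z axes.
In Python, from rig import arm gives the robot as it stands. Calls block until the motion is done:
- arm.move_to(position, orientation): joint-space move of the TCP to a pose.
- arm.move_l(position, orientation=None, feed=0.15): straight line of the TCP; orientation=None keeps the orientation; feed is the mean speed in m/s.
- arm.move_joints(angles): joint-space move.
- arm.grip(opening): finger opening in m; the grip force is fixed at half the most; returns when the fingers have stopped.
- arm.sleep(seconds).
- arm.solve_ik(position, orientation): joint angles nearest the present ones, or None.
- arm.snapshot(name): name is "side" or "top"; returns the picture (384x512x3 uint8, red, green, blue); there is no depth.
- arm.get_calibration(name): a dict with "intrinsics" (3x3 intrinsics, pixels), "cam_to_world" (4x4, takes a point from camera to world coordinates). Camera axes: x right, y down, z forward; pixel columns grow to the right and rows downward; lengths in m; the calibration is good to about 2 mm. A picture is of the moment at which its call begins. get_calibration takes no time and is no camera call.
A pose or a line that the arm cannot do raises arm.Unreachable and nothing moves.
- arm.sign_off(): hands the job in, once; it reports no verdict.
Readings, each from a call of its own:
- arm.current_t(): time.
- arm.current_joint_positions(): joint angles.
- arm.current_dq(): joint speeds.
- arm.current_tau(): joint torques, N m.
- arm.current_ee_pos(): TCP position.
- arm.current_tool_rot(): TCP orientation.
- arm.current_force(): force on the tool from outside, world axes, zero at the start.
- arm.current_torque(): the same for the moment, N m.
- arm.current_width(): finger opening in m.
Only numpy, scipy, OpenCV 4.12 (cv2) and the standard library are available. Lean on these libraries where they do the work, as an engineer would, in place of code of your own. Each camera call takes 0.05 s, during which the arm holds its last target. There are 200 camera calls.

## Working session

There is one attempt and no reset: what is moved stays moved. The work goes in short steps, each a Python script; the robot and the scene stay as the last script left them, time stands still between calls to the robot, and variables do not carry over. Pictures are saved under pics/ and viewed, about 8 in all and at most 12, crops included, and the job is handed in when it is done.

```bash
mkdir -p pics; ls; python3 - <<'E'
from rig import arm
import cv2,numpy as np
np.set_printoptions(precision=4,suppress=True)
for n in("side","top"):
    im=arm.snapshot(n); cv2.imwrite(f"pics/{n}0.png",im[:,:,::-1])
    c=arm.get_calibration(n); print(n,c["intrinsics"],c["cam_to_world"])
print(arm.grip_depth,arm.current_t(),arm.current_tool_rot(),arm.current_width())
E
```

```text
pics
side [[396.0612   0.     252.183 ]
 [  0.     396.0612 199.8093]
 [  0.       0.       1.    ]] [[-0.9415 -0.19    0.2785  0.3316]
 [-0.3365  0.4775 -0.8117  0.8474]
 [ 0.0212 -0.8578 -0.5135  0.5307]
 [ 0.      0.      0.      1.    ]]
top [[405.4063   0.     257.0819]
 [  0.     405.4063 196.2385]
 [  0.       0.       1.    ]] [[-0.0285 -0.9966  0.0778  0.4822]
 [-0.9991  0.0308  0.0278  0.0918]
 [-0.0301 -0.077  -0.9966  0.9764]
 [ 0.      0.      0.      1.    ]]
0.0188 0.1 [[-0.9592  0.2828 -0.0004]
 [ 0.2828  0.9592 -0.001 ]
 [ 0.0001 -0.0011 -1.    ]] 0.0911679266357392
```

View pics/side0.png

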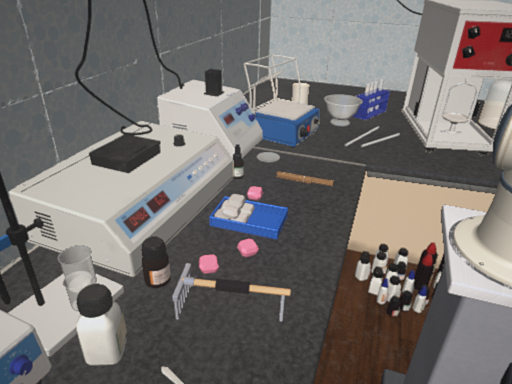

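View pics/top0.png

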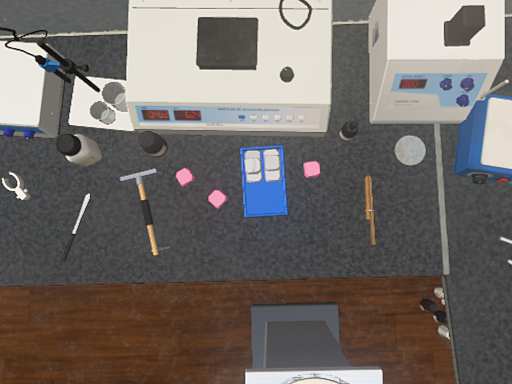

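The side view shows the rake grip at about (235,287) and the tray at (249,215). The top view shows the grip at (147,212) with the head at (138,176), and the tray at (264,181) with chips at its far end. The pink chips are off to the sides. I'll zoom in to measure.

```bash
python3 - <<'E'
import cv2,numpy as np
t=cv2.imread("pics/top0.png");s=cv2.imread("pics/side0.png")
def c(im,x,y,w,h,k): return cv2.resize(im[y:y+h,x:x+w],None,fx=k,fy=k,interpolation=cv2.INTER_CUBIC)
a=np.hstack([c(t,110,160,70,100,5.8),c(t,230,140,70,100,5.8)[:, :390]])
cv2.imwrite("pics/topc.png",a)
b=np.vstack([c(s,165,180,140,75,4),c(s,165,255,140,70,4)])
cv2.imwrite("pics/sidec.png",b); print(a.shape,b.shape)
E
```

```text
(580, 796, 3) (580, 560, 3)
```

View pics/topc.png

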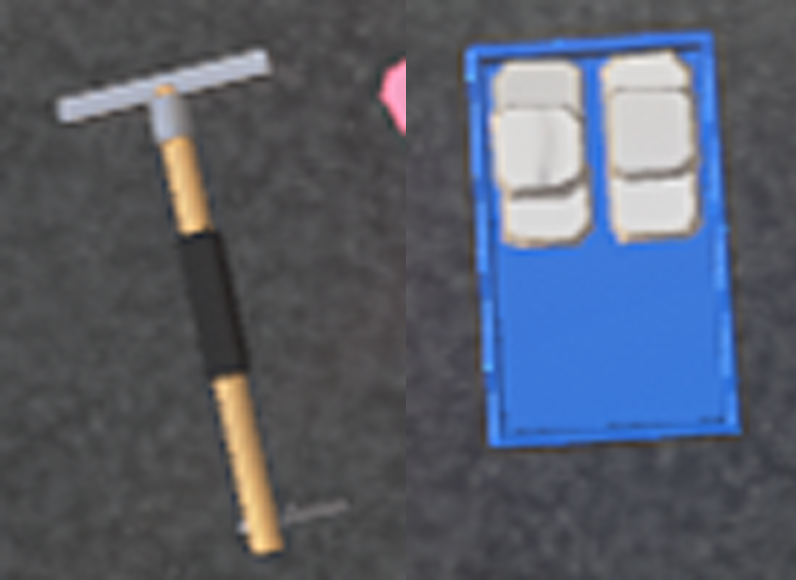

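View pics/sidec.png

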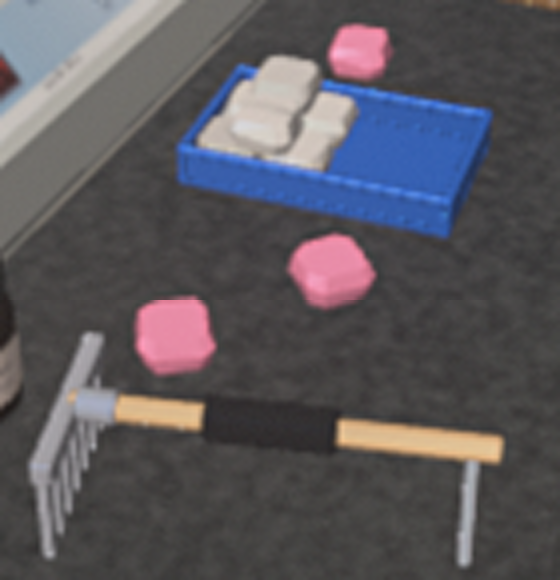

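The rake grip runs from (197,234) to (229,375) in the top crop and from (205,418) to (337,430) in the side crop. The tray and both upper chips are clear in both. Next I'll triangulate.

```bash
cat > h.py <<'E'
from rig import arm
import cv2,numpy as np
np.set_printoptions(precision=4,suppress=True)
C={n:arm.get_calibration(n) for n in("side","top")}
def ray(n,p):
    c=C[n];M=c["cam_to_world"];d=M[:3,:3]@np.linalg.solve(c["intrinsics"],[p[0],p[1],1.]);return M[:3,3],d
def atz(n,p,z): o,d=ray(n,p); return o+d*(z-o[2])/d[2]
def tri(a,b):
    o1,d1=ray("top",a);o2,d2=ray("side",b)
    t=np.linalg.lstsq(np.c_[d1,-d2],o2-o1,rcond=None)[0];p,q=o1+t[0]*d1,o2+t[1]*d2
    return (p+q)/2,np.linalg.norm(p-q)
def proj(n,P):
    M=np.linalg.inv(C[n]["cam_to_world"]);q=C[n]["intrinsics"]@(M[:3,:3]@P+M[:3,3]);return q[:2]/q[2]
E
python3 - <<'E'
from h import *
TL=lambda x,y:(110+x/5.8-.4,160+y/5.8-.4)
TR=lambda x,y:(230+(x-406)/5.8-.4,140+y/5.8-.4)
S=lambda x,y:(165+x/4-.4,180+y/4-.4)
P={}
for k,a,b in[("gripH",TL(197,234),S(205,416)),("gripR",TL(229,375),S(337,430)),("headL",TL(60,110),S(38,468)),("headR",TL(270,62),S(95,338)),
 ("trFL",TR(468,50),S(180,150)),("trFR",TR(710,35),S(245,67)),("trNL",TR(490,445),S(447,208)),("trNR",TR(740,432),S(490,112)),
 ("chipL",TR(538,148),S(263,127)),("chipR",TR(652,132),S(288,77))]:
    P[k],e=tri(a,b); print(k,P[k],e)
print("atz", atz("top",TL(197,234),.056),atz("top",TL(229,375),.056),atz("top",TL(165,86),.05))
for k in(("trFL",468,50),("trFR",710,35),("trNL",490,445),("trNR",740,432)):print(k[0],atz("top",TR(*k[1:]),.026))
for k in((538,148),(652,132)):print(atz("top",TR(*k),.044))
print("box front base", atz("top",(264,131),.1))
E
```

```text
gripH [0.5544 0.3799 0.0514] 0.0008686377213119375
gripR [0.498  0.3675 0.0514] 0.000737778521478259
headL [0.6056 0.4343 0.0528] 0.0007623197152703845
headR [0.6228 0.3503 0.051 ] 0.00148646167594186
trFL [0.6725 0.1551 0.0231] 0.0003413842358908547
trFR [0.6745 0.0555 0.0242] 0.0015483599527406089
trNL [0.5112 0.1507 0.0208] 0.0018844496648064324
trNR [0.514  0.0493 0.0238] 0.0030415147754837804
chipL [0.6307 0.1274 0.0321] 0.002010164999004312
chipR [0.634  0.081  0.0397] 0.0009831176441605378
atz [0.5536 0.3783 0.056 ] [0.4976 0.366  0.056 ] [0.6139 0.3927 0.05  ]
trFL [0.6721 0.1549 0.026 ]
trFR [0.6749 0.0558 0.026 ]
trNL [0.5102 0.1501 0.026 ]
trNR [0.5124 0.0491 0.026 ]
[0.6278 0.1267 0.044 ]
[0.6328 0.0809 0.044 ]
box front base [0.6938 0.0969 0.1   ]
```

```bash
cat >> h.py <<'E'
G=arm.grip_depth
RK=np.array([.526,.3735]);RY=np.radians(12.);TR0=np.array([.5925,.1025]);TY=np.radians(1.9)
def R(a): c,s=np.cos(a),np.sin(a); return np.array([[-c,s,0],[-s,-c,0],[0,0,-1.]]) if 0 else np.array([[-c,-s,0],[-s,c,0],[0,0,-1.]])
def T(x,y=0): c,s=np.cos(TY),np.sin(TY); return TR0+np.array([c*x-s*y,s*x+c*y])
def gp(xy,z): return [xy[0],xy[1],z+.05-G]   # TCP for rake origin at xy, height z
def snap(k):
    t,s=arm.snapshot("top"),arm.snapshot("side")
    c=lambda im,x,y,w,h:cv2.resize(im[y:y+h,x:x+w,::-1],(w*400//w,h*400//w),interpolation=cv2.INTER_CUBIC)
    cv2.imwrite(f"pics/{k}.png",np.hstack([c(t,210,120,110,150),c(s,165,150,160,218)]))
E
python3 - <<'E'
from h import *
assert abs(np.linalg.det(R(.3))-1)<1e-6
for q in[(gp(RK,0),RY),(gp(T(-.022),.06),TY),(gp(T(-.11),.06),TY)]:print(arm.solve_ik(q[0],R(q[1])))
arm.move_to(gp(RK,.10),R(RY))
arm.move_l(gp(RK,0),feed=.12)
arm.grip(.005); print(arm.current_width(),arm.current_force(),arm.current_t())
arm.move_l(gp(RK,.09),feed=.1)
print(arm.current_force(),arm.current_torque())
arm.move_l(gp(T(-.09),.09),R(TY),feed=.15)
arm.move_l(gp(T(-.022),.09),feed=.1)
arm.move_l(gp(T(-.022),.06),feed=.1)
print(arm.current_t(),arm.current_ee_pos(),gp(T(-.022),.06)); snap("hover")
E
```

```text
[ 30.0768  41.684   83.6374  -0.      54.6786 -71.9232]
[  4.2113  32.9585  91.2219  -0.      55.8195 -87.6887]
[  4.6274  27.6257 103.4634  -0.      48.9108 -87.2726]
0.016134902314875774 [ 0.311  -0.0935 -0.1576] 3.7833
[-0.4451  0.2152 -0.7531] [-0.0005  0.0521  0.0066]
8.1 [0.5702 0.1017 0.0912] [np.float64(0.5705120952492814), np.float64(0.10177058607545242), 0.0912]
```

View pics/hover.png

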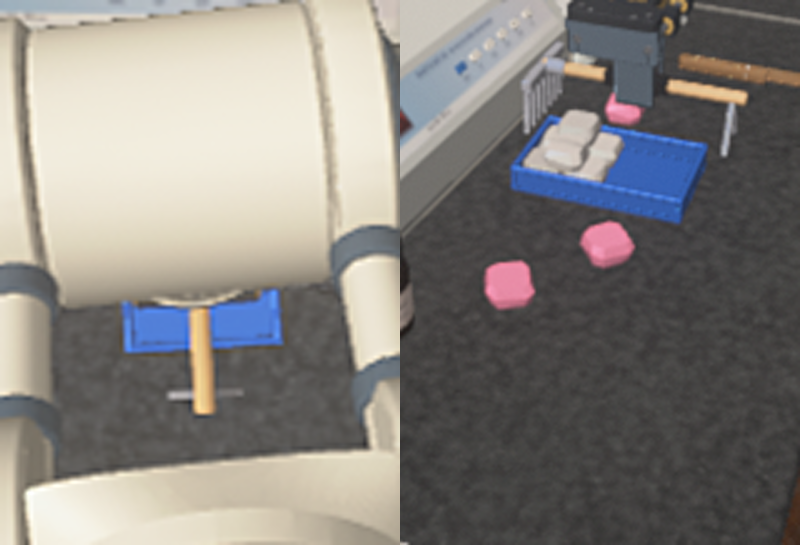

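The rake is held and hovering behind the heap. In the side pane, the outer left tine tip is at about (527,131) and the foot tip at about (727,154). I'll compare those with predictions to check pitch.

```bash
python3 - <<'E'
from h import *
o=T(-.022)
for n,p in(("tineL",(.09,.041,0)),("barL",(.09,.0435,.048)),("footL",(-.088,.023,0)),("handle end",(-.1,0,.05))):
    c,s=np.cos(TY),np.sin(TY);P=np.array([o[0]+c*p[0]-s*p[1],o[1]+s*p[0]+c*p[1],.06+p[2]])
    q=proj("side",P);print(n,400+(q[0]-165+.5)*2.5,(q[1]-150+.5)*2.5, proj("top",P))
E
```

```text
tineL 528.9624154975114 132.87617874157456 [243.3881 150.7993]
barL 526.4999529740705 87.90198241904207 [240.8313 146.7076]
footL 724.434324141555 158.4025563990025 [256.0043 228.1248]
handle end 748.0181713860663 99.1710149931852 [266.3628 233.1358]
```

The pitch is level to within about a pixel, so I'll lower behind the chips and draw.

```bash
python3 - <<'E'
from h import *
arm.move_l(gp(T(-.022),.029),feed=.06)
print(arm.current_force())
for x in(.04,.015,-.001):
    arm.move_l(gp(T(x-.09),.029),feed=.05); print(x,arm.current_force(),arm.current_t())
snap("drawn")
E
```

```text
[-1.086   0.3945 -1.305 ]
0.04 [ 0.06   -0.6623 -1.2166] 9.575
0.015 [-0.064   0.7083 -1.0668] 10.225
-0.001 [ 0.5227  0.5055 -1.434 ] 10.6917
```

View pics/drawn.png

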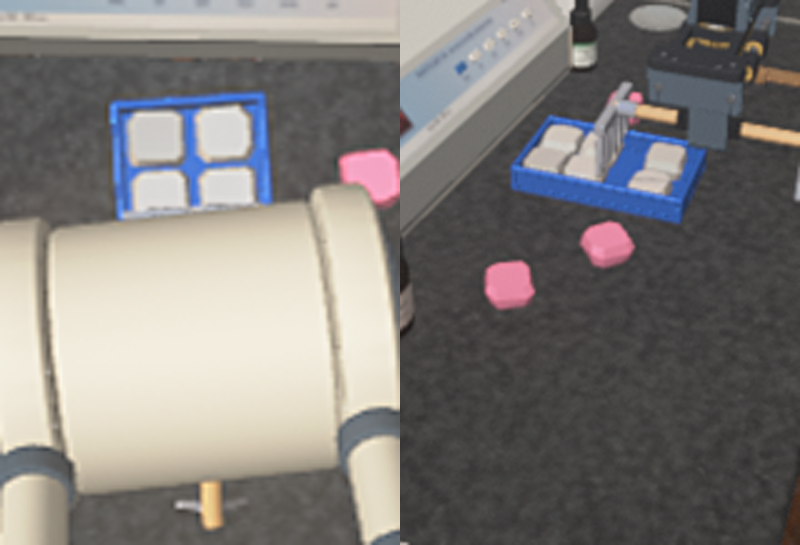

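Both upper chips now lie in the near end at about (665,158) and (652,182) in the side pane, and look flat. The lower four are in place. Now I'll put the rake back.

```bash
python3 - <<'E'
from h import *
arm.move_l(gp(T(-.091),.09),feed=.1)
arm.move_l(gp(RK,.09),R(RY),feed=.15)
arm.move_l(gp(RK,.015),feed=.1)
arm.move_l(gp(RK,.0005),feed=.02)
arm.sleep(.3);print(arm.current_force(),arm.current_torque())
arm.grip(.04);arm.sleep(.2);arm.grip(.09)
arm.move_l(gp(RK,.12),feed=.1)
arm.move_joints([68.096,28.281,77.091,0,74.628,-5.472]);arm.sleep(.5)
t,s=arm.snapshot("top"),arm.snapshot("side")
c=lambda im,x,y,w,h,W:cv2.resize(im[y:y+h,x:x+w,::-1],(W,h*W//w),interpolation=cv2.INTER_CUBIC)
a,b=c(t,110,130,190,130,400),c(s,165,180,140,150,400)
o=np.zeros((max(len(a),len(b)),800,3),np.uint8);o[:len(a),:400]=a;o[:len(b),400:]=b
cv2.imwrite("pics/end.png",o);print(arm.current_t())
E
```

```text
[ 0.8684 -0.0465 -0.7936] [0.0549 0.0365 0.0464]
20.7417
```

View pics/end.png

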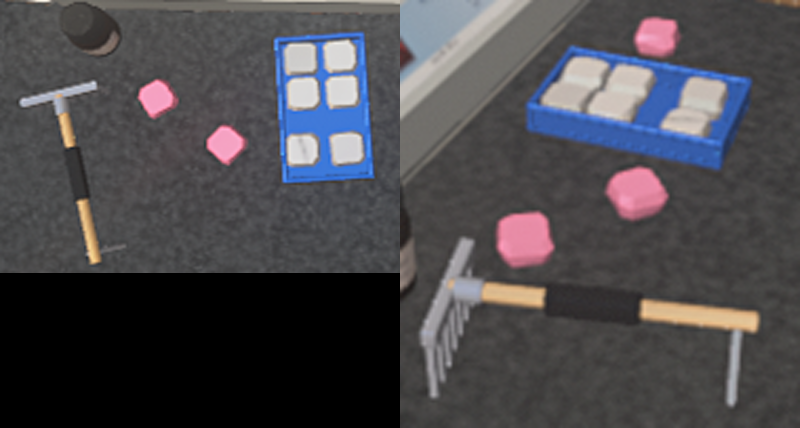

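Both chips lie whole and square around tray x ≈ -46 mm, clear of the lower chips and the walls. The rake stands on its tines and foot, and the gripper is clear.

```bash
python3 -c "
from rig import arm
arm.sign_off();print(arm.current_t())"
```

```text
the job is handed in; nothing more can be done
the job is handed in; nothing more can be done
```

The job is done and handed in, at about 21 s of the 48 s allowed. I gripped the rake by its rubber grip and lowered the tines behind the upper two chips, about 5 mm above the lower ones. One slow pull drew both chips into the near end. I then set the rake back where it had stood and moved the arm clear.

- **Chips:** in the last pictures both lie at about x = -46 mm in the tray, touching neither the lower chips nor the walls. They look flat in both views, but I did not measure their height. The fingers stayed above the chips throughout.
- **Lower and pink chips:** the four lower chips still fill the far end, and the pink look-alikes were not touched.
- **Rake:** it stands upright on its tines and foot, with the gripper well away.
- **Checks:** none failed. The only mismatch was before the pull, when the tine and foot tips appeared within about 2 pixels of where I predicted. The first estimate of the left chip's height from two views was also low (32 mm against 44 mm) because I had marked its side instead of its top, so I used the known height there.

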